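# Turn the model stand to the viewing frame

### The job

Line up the still life for drawing: push the spokes of the small turntable round with one fingertip until the tall wooden block riding on it stands between the axle and the upright viewing frame, centred in line with the frame. Push gently, either way round; do not touch or lift the three things on the turntable, and leave everything else on the table where it is.

Things in the scene. Friction and masses are not known exactly. Their poses are not given: they have to be found in the camera images.
- model_stand: fixed heavy modelling stand on the table. Origin on the table under the vertical axle; its x axis points from the axle to the viewing frame, z up. Dark round foot of radius 80 mm, a column, and a flat bar (28 mm wide, 12 to 20 mm above the table) along +x to the viewing frame. The frame's centre line is the stand's line y = 0
- spoke_ball (a point): centre of the black ball (22 mm diameter) on the end of one of the turntable's four spokes, 166 mm from the axle, 68 mm above the table. The four like spokes stand level and radial, 90 degrees apart: round steel bars 12 mm thick at that height, bare from 100 to 155 mm from the axle. Between and below them it is free down to the table (but for foot and flat bar)
- turntable (a joint): turn of head and spokes on the stand in rad, positive anticlockwise seen from above; at 0 the spoke with point spoke_ball points along the stand's +x, to the frame. Turns either way for more than a full turn from any start, against a steady friction of about 0.12 N m, and stays where it is left; the things on it ride round with it
- axle (a point): centre of the top face of the turntable's wooden head, a disc of radius 100 mm, top at 76 mm and underside at 60 mm above the table
- frame_centre (a point): centre of the opening (90 mm wide) of the pale wooden upright viewing frame, 131 mm above the table, 240 mm from the axle. The frame is 118 mm wide along the stand's y, 12 mm thick along its x and 196 mm high; its foot is 30 mm deep
- tall_block: the tall wooden printing block, a loose upright slab of wood, 27 x 41 x 52 mm (x, y, height), brown with a raised black figure on one broad face, standing on the turntable about 60 mm from the axle; the tallest of the three things there. Origin at the centre of its underside
- low_block: low wooden printing block, 40 x 27 x 27 mm, black figure on top, loose on the turntable about 60 mm from the axle. Origin at the centre of its underside
- eraser_on_stand: eraser, 21 x 46 x 12 mm, lying loose on the turntable about 60 mm from the axle. Origin at the centre of its underside
- water_glass: bystander: drinking glass, 71 mm wide, 76 mm high, standing on the table. Origin at the centre of its underside
- paint_tube: bystander: paint tube lying on the flat folder at the right, 36 x 138 x 23 mm. Origin at the centre of its underside
- medium_bottle: bystander: small bottle lying on the table, 47 x 102 x 47 mm. Origin at the centre of its underside

How it is judged:
By the outcome, as a careful person would: the job done as asked, in the order asked, and still so for the second after the job is handed in, with the robot touching nothing.
It also fails if it takes over 64 s, if anything falls off the work surface, if the arm or the gripper's body presses on something with over 40 N, if the wrist force passes 120 N, or if a joint passes its speed limit or range.

### The arm

A 6-joint arm with a two-finger parallel gripper is mounted at the origin on a cart in front of the work surface, level with it; the furniture and walls round the work are solid. World frame = base frame: x ahead of the robot, y to its left, z up, the work surface at z = 0. Lengths are in m, angles in rad, forces in N, time in s.
With the tool pointing down it reaches from about 0.325 to 0.75 m from the base axis. Payload 7.6 kg.
Tool frame: the origin (TCP) lies at the very end of the fingers, on their centre line; the grasp point (between the pads) lies 19 mm behind it; z points along the fingers, y is the line along which they close (so a half turn about z gives the same grasp; the last joint's range is limited). The gripper opens to 85 mm and grips with 20 to 120 N. Pads are 22 mm wide; open, the fingers measure 114 mm over their backs; the gripper's body (76 mm by 85 mm) begins 54 mm behind the grasp point. The pads swing forward as they close: fully open they stand 13 mm farther back than shut.
Start: joints at [1.149, 0.052, 1.401, -0, 1.689, -0.07], TCP at [0.181, 0.493, 0.211] pointing down, gripper open.
Joint ranges: [-2.9, 2.9], [-0.91, 2.17], [0.12, 2.37], [-1.06, 4.2], [0.26, 2.73], [-2.93, 2.93]. Speed limits (rad/s): [2.57, 2.57, 3.01, 3.14, 3.14, 3.14].

### API

Orientations are given as a rotation vector (axis times angle).
In Python, from workcell import * gives the robot as it stands.
- The arm moves only by the shell command python3 -m jog 'ROWS' [FORCE]. ROWS is JSON, one flat list of numbers, 5 for each row, row after row: the shift along the tool's x, y, z in m, then the turn about the tool's z in degrees, then the gripper command: -1 is fully open, 1 is shut, values between are in proportion. A call has 1 to 8 rows; each row is the pose to reach, as a shift and turn from the pose commanded when the call began, along the tool's axes at that moment; what a row does not reach only later rows make up. A row lasts 1/12 s, in which the tool goes at most 41.7 mm and 7.16 degrees, less where a joint would pass 70% of its speed; a pose out of reach is approached as far as the arm can. A call with a gripper value outside its range is refused whole. The fingers move at their own pace and stop on an object; FORCE is the grip in N (left out, the last holds). Time passes only in rows, so rows that repeat a pose let the fingers close. It gives the time, the measured TCP pose, the force, the opening and the grip force at its end, in the units of the state.
- state(): the state, without advancing time (a new reading comes with each control period).
- camera(name): name is "scene" or "top" or "wrist"; returns (picture, depth): 384x512x3 uint8, blue, green, red; 384x512 float32, m along the optical axis (not along the pixel's ray), 0 where there is no reading.
- get_calibration(name): a dict with "intrinsics" (3x3 intrinsics, pixels), "distortion" ([k1, k2, p1, p2, k3] as OpenCV has them; the pictures are not rectified), "view" (4x4, takes a point from world to camera coordinates). Camera axes: x right, y up, looking along -z (the intrinsics and any distortion apply to the point x, -y, -z); pixel columns grow to the right and rows downward; lengths in m; the calibration is good to about 2 mm. A picture is of the moment at which its call begins: read the wrist's pose just before it. get_calibration takes no time and is no camera call; for the wrist camera it gives the pose at the moment of the call.
- hand_in(): hands the job in; it is judged then, once.
Trained networks look in the newest picture that a camera, given by its name, has taken for a name from the list of things; names that differ only in an ending like _2 or _b are one class to them, and where a whole thing is asked for, a point or a joint stands for the part that bears it (a point fixed in the world has none). Each returns a list of dicts, best first, with "p" (0 to 1); they miss things now and then, are a little off and sometimes report something else, mostly with a low value. They report only what shows in the picture. A call takes as long as a camera call.
- outline_of(camera, name): "region" (384x512 bool, what is visible of it) and "location" ([column, row] in pixels, amid what is visible of it).
- place_of(camera, name): "location" ([column, row] in pixels: a listed point, or the origin of a listed thing).
The state is a dict: "time_s": time; "qpos": joint angles; "joint_vel": joint speeds; "joint_efforts": joint torques, N m; "ee_pos": TCP position; "tool_rot": TCP orientation; "ft_force": force on the tool from outside, world axes, zero at the start; "ft_torque": the same for the moment, N m; "width": finger opening in m; "gripper_force": force on a finger pad.
Only numpy, scipy, OpenCV 4.12 (cv2) and the standard library are available. Lean on these libraries where they do the work, as an engineer would, in place of code of your own. Each camera call takes 0.05 s, during which the arm holds its last target. There are 200 camera calls.

## Working session

There is one attempt and no reset: what is moved stays moved. The work goes in short steps, Python scripts to look and compute and a shell command to move; the robot and the scene stay as the last step left them, time stands still between calls to the robot, and variables do not carry over. Pictures are saved under pics/ and viewed, at most 10 in all, crops included, and the job is handed in when it is done.

```bash
mkdir -p pics; ls
cat > h.py <<'E'
from workcell import *
import numpy as np, cv2
def ray(cam,px):
    c=get_calibration(cam);K=np.array(c["intrinsics"],float);d=np.array(c["distortion"],float);V=np.array(c["view"],float)
    u=cv2.undistortPoints(np.array([[px]],float),K,d)[0,0]
    R=V[:3,:3];o=-R.T@V[:3,3]
    return o,R.T@np.array([u[0],-u[1],-1.0])
def at_z(cam,px,z):
    o,r=ray(cam,px);return o+r*(z-o[2])/r[2]
def at_d(cam,px,dep):
    o,r=ray(cam,px);return o+r*dep
E
python3 - <<'E'
from h import *
zs=dict(spoke_ball=.068,axle=.076,frame_centre=.131,tall_block=.076,low_block=.076,eraser_on_stand=.076,model_stand=0,water_glass=0,paint_tube=0,medium_bottle=0)
for cam in("top","scene"):
    im,dp=camera(cam);cv2.imwrite(f"pics/{cam}0.png",im)
    for n,z in zs.items():
        for r in place_of(cam,n)[:4 if n=="spoke_ball" else 1]:
            if r["p"]>.2: print(cam,n,round(r["p"],2),np.round(r["location"]),np.round(at_z(cam,r["location"],z),3))
print(state())
E
```

```text
pics
top spoke_ball 0.78 [250. 160.] [ 0.758 -0.01   0.068]
top spoke_ball 0.5 [251. 227.] [ 0.523 -0.011  0.068]
top axle 0.72 [259. 212.] [ 0.574 -0.039  0.076]
top frame_centre 0.94 [277. 137.] [ 0.822 -0.102  0.131]
top tall_block 0.6 [252. 227.] [ 0.525 -0.013  0.076]
top low_block 0.47 [275. 217.] [ 0.557 -0.094  0.076]
top eraser_on_stand 0.51 [240. 209.] [0.587 0.026 0.076]
top model_stand 0.86 [256. 213.] [ 0.577 -0.027  0.   ]
top water_glass 0.58 [140. 212.] [0.583 0.389 0.   ]
top paint_tube 0.82 [369. 233.] [ 0.502 -0.433  0.   ]
top medium_bottle 0.74 [141. 251.] [0.444 0.38  0.   ]
scene spoke_ball 0.85 [279. 181.] [ 0.755 -0.008  0.068]
scene axle 0.71 [253. 219.] [ 0.568 -0.04   0.076]
scene frame_centre 0.71 [318. 166.] [ 0.823 -0.106  0.131]
scene tall_block 0.72 [241. 228.] [ 0.52  -0.031  0.076]
scene low_block 0.67 [264. 226.] [ 0.565 -0.079  0.076]
scene eraser_on_stand 0.63 [370. 322.] [ 0.466 -0.437  0.076]
scene model_stand 0.6 [257. 234.] [ 0.577 -0.044  0.   ]
scene water_glass 0.9 [158. 181.] [0.574 0.384 0.   ]
scene paint_tube 0.95 [370. 324.] [ 0.505 -0.438  0.   ]
scene medium_bottle 0.84 [130. 202.] [0.448 0.383 0.   ]
{'time_s': 1.1, 'qpos': array([ 1.14867819e+00,  5.22088219e-02,  1.40070174e+00,  6.17535193e-06,
        1.68858950e+00, -7.03269692e-02]), 'joint_vel': array([ 0.00047561, -0.00053008,  0.00016431,  0.00160894, -0.00024242,
       -0.00089998]), 'joint_efforts': array([-2.87268143e-03, -3.81535470e+01, -3.60314834e+01, -3.54747954e-04,
        2.16268057e-05, -2.79581866e-05]), 'ee_pos': array([0.18090442, 0.49287335, 0.21081784]), 'tool_rot': array([5.49743182e-01, 3.09310239e+00, 1.43411798e-04]), 'ft_force': array([-0.92606494, -0.11397247, -0.97426047]), 'ft_torque': array([-0.02718709, -0.04181265, -0.00205992]), 'gripper_force': 0.0, 'width': 0.08549713008602516}
```

Run:
```python
import cv2
a=cv2.imread("pics/top0.png")[110:290,170:350];b=cv2.imread("pics/scene0.png")[130:280,150:350]
a=cv2.resize(a,(390,390),interpolation=3);b=cv2.resize(b,(400,300),interpolation=3)
b=cv2.copyMakeBorder(b,0,90,0,0,0)
cv2.imwrite("pics/c0.png",cv2.hconcat([a,b]))
```

```text
(no output)
```

View pics/c0.png

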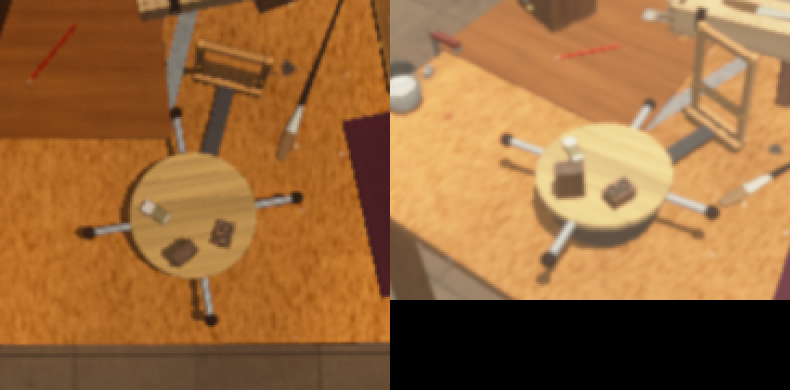

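View pics/top0.png

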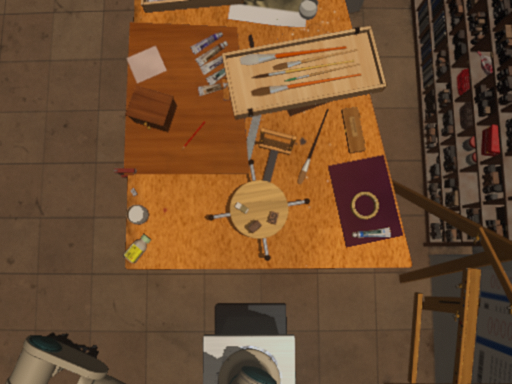

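The top crop shows the spokes at about 8°, 98°, 188° and 278°. The tall block is at crop (180,250), on the near side and roughly opposite the frame at crop (230,65). The plan is to push the left spoke anticlockwise through the near side. I'll measure more exactly first.

```bash
cat >> h.py <<'E'
from scipy.spatial.transform import Rotation as Ro
def balls(im,cam,c0):
    pass
def tool(dw):
    s=state();return np.round(Ro.from_rotvec(s["tool_rot"]).inv().apply(dw),4)
E
python3 - <<'E'
from h import *
im,dp=camera("top")
B=[(251.2,162.2),(307,201.4),(267.4,257.7),(210,217.5)]
g=cv2.cvtColor(im,cv2.COLOR_BGR2GRAY)
P=[at_z("top",b,.068) for b in B];P=np.array(P)
ax=P.mean(0);print("balls",P.round(3).tolist(),"axle",ax.round(4))
print([np.hypot(*(p-ax)[:2]).round(3) for p in P],[np.degrees(np.arctan2(*(p-ax)[1::-1])).round(1) for p in P])
# disc top and block points from depth
v,u=np.mgrid[150:275,200:320];u=u.ravel();v=v.ravel()
W=np.array([at_d("top",(a,b),dp[b,a]) for a,b in zip(u,v)])
r=np.hypot(*(W-ax)[:,:2].T)
d=W[(r<.12)&(abs(W[:,2]-.076)<.006)];print("disc mid",(d[:,:2].min(0)+d[:,:2].max(0))/2,len(d))
t=W[(r<.11)&(W[:,2]>.115)&(W[:,2]<.14)];print("tall",t.mean(0),len(t),np.degrees(np.arctan2(*(t.mean(0)-ax)[1::-1])))
t=W[(r<.11)&(W[:,2]>.095)&(W[:,2]<.11)];print("low",t.mean(0),len(t))
f=np.array([.8225,-.104,0])-ax;print("frame",np.hypot(*f[:2]),np.degrees(np.arctan2(f[1],f[0])))
print(Ro.from_rotvec(state()["tool_rot"]).as_matrix().round(3), tool([.51-.181,.25-.493,.03]))
E
```

```text
balls [[0.749, -0.013, 0.068], [0.611, -0.204, 0.068], [0.421, -0.066, 0.068], [0.558, 0.129, 0.068]] axle [ 0.5844 -0.0384  0.068 ]
[np.float64(0.166), np.float64(0.167), np.float64(0.166), np.float64(0.169)] [np.float64(8.8), np.float64(-81.0), np.float64(-170.5), np.float64(99.1)]Traceback (most recent call last):
  File "<stdin>", line 10, in <module>
  File "h.py", line 11, in at_d
    o,r=ray(cam,px);return o+r*dep
        ~~~^^^^^^^^
  File "h.py", line 4, in ray
    c=get_calibration(cam);K=np.array(c["intrinsics"],float);d=np.array(c["distortion"],float);V=np.array(c["view"],float)
ValueError: time passes only in moves, steps and waits
```

```bash
cat >> h.py <<'E'
def cloud(cam,dp,mask,c=None):
    c=c or get_calibration(cam);K=np.array(c["intrinsics"],float);d=np.array(c["distortion"],float);V=np.array(c["view"],float)
    v,u=np.nonzero(mask&(dp>0))
    n=cv2.undistortPoints(np.stack([u,v],1).astype(float)[:,None],K,d)[:,0]
    X=np.c_[n[:,0],-n[:,1],-np.ones(len(n))]*dp[v,u][:,None]
    return (X-V[:3,3])@V[:3,:3]
def ang(p,a): return np.degrees(np.arctan2(p[1]-a[1],p[0]-a[0]))
E
python3 - <<'E'
from h import *
ax=np.array([.5844,-.0384])
for cam in("top","scene"):
    im,dp=camera(cam)
    W=cloud(cam,dp,np.ones(dp.shape,bool))
    r=np.hypot(*(W[:,:2]-ax).T)
    d=W[(r<.12)&(abs(W[:,2]-.076)<.005)];print(cam,"disc mid",(np.percentile(d[:,:2],1,axis=0)+np.percentile(d[:,:2],99,axis=0))/2,len(d),d[:,2].mean())
    t=W[(r<.11)&(W[:,2]>.120)&(W[:,2]<.14)];print("tall",t.mean(0),len(t),ang(t.mean(0),ax))
    t=W[(r<.11)&(W[:,2]>.095)&(W[:,2]<.11)];print("low",t.mean(0),len(t))
    f=W[(r>.2)&(r<.29)&(W[:,2]>.15)&(W[:,2]<.22)&(abs(W[:,0]-.82)<.05)]
    if len(f): print("frame",f.mean(0),len(f),ang(f.mean(0),ax),np.hypot(*(f.mean(0)[:2]-ax)))
print(Ro.from_rotvec(state()["tool_rot"]).as_matrix().round(3), tool([.51-.181,.25-.493,.03]))
E
```

```text
top disc mid [ 0.58606444 -0.03855573] 2189 0.07589535050948562
tall [ 0.52663538 -0.02143872  0.12760585] 102 163.6363084323005
low [ 0.5564787  -0.08032177  0.1006066 ] 100
frame [ 0.8169417  -0.09818142  0.18918985] 181 -14.417302998218737 0.24010302433288408
scene disc mid [ 0.58265266 -0.03915237] 2353 0.0754997122982725
tall [ 0.52179421 -0.02470755  0.12649244] 121 167.66315759332093
low [ 0.54025286 -0.07017546  0.10077131] 176
frame [ 0.81224585 -0.10408194  0.18246385] 279 -16.080873159145305 0.23712412007270975
[[-0.939  0.345  0.   ]
 [ 0.345  0.939  0.   ]
 [ 0.     0.    -1.   ]] [-0.3926 -0.1148 -0.03  ]
```

```bash
python3 -m jog '[-0.02,-0.008,0,0,1, -0.05,-0.02,0,0,1, -0.085,-0.035,0,0,1, -0.12,-0.05,0,0,1, -0.155,-0.064,0,0,1, -0.19,-0.078,0,0,1, -0.225,-0.093,0,0,1, -0.26,-0.107,0,0,1]'
python3 -m jog '[-0.035,-0.015,0,0,1, -0.07,-0.029,0,0,1, -0.105,-0.043,0,0,1, -0.14,-0.058,0,0,1, -0.175,-0.072,0,0,1, -0.2,-0.082,0,0,1, -0.2,-0.082,0,0,1, -0.2,-0.082,0,0,1]'
python3 - <<'E'
from h import *
ax=np.array([.5844,-.0384])
print(state()["ee_pos"],state()["width"])
c=get_calibration("wrist");im,dp=camera("wrist");cv2.imwrite("pics/w0.png",im)
W=cloud("wrist",dp,np.ones(dp.shape,bool),c);r=np.hypot(*(W[:,:2]-ax).T)
d=W[(r<.12)&(abs(W[:,2]-.076)<.005)];print(len(d),d.mean(0))
t=W[(r<.11)&(W[:,2]>.120)&(W[:,2]<.14)];print(len(t),t.mean(0) if len(t) else 0)
print(tool([.628-state()["ee_pos"][0],.082-state()["ee_pos"][1],0]))
E
```

```text
time_s: 1.92
ee_pos: [0.3892, 0.3013, 0.211]
tool_rot: [0.55, 3.093, 0.001]
ft_force: [0.9, 0.6, -0.0]
width: -0.0001
gripper_force: 0.0
time_s: 2.58
ee_pos: [0.5481, 0.1559, 0.2102]
tool_rot: [-0.553, -3.091, 0.0]
ft_force: [-0.9, 1.1, -0.2]
width: -0.0
gripper_force: 0.0
[0.5481467  0.15586027 0.21021171] -3.9427922629853086e-05
13356 [ 0.57670053 -0.02881911  0.07592367]
1105 [ 0.52361363 -0.02017673  0.12695221]
[-1.013e-01 -4.240e-02 -1.000e-04]
```

View pics/w0.png

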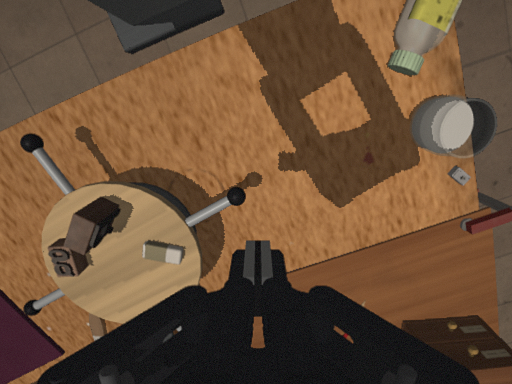

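The wrist view shows the left spoke ball at (236,196), the near ball at (32,143) and the right ball at (33,308). The tall block is at about (100,220), and the shut fingers are clear of everything. Next I'll go between the far and left spokes and lower.

```bash
python3 - <<'E'
from h import *
P=[at_z("wrist",b,.068)[:2] for b in((236,196),(33,308),(32,143))]
print(np.round(P,4),"axle",(P[0]+P[1])/2,np.hypot(*(P[0]-P[1]))/2)
E
python3 -m jog '[-0.03,-0.012,0,0,1, -0.065,-0.027,0,0,1, -0.1,-0.042,0,0,1, -0.1,-0.042,0.03,0,1, -0.1,-0.042,0.06,0,1, -0.1,-0.042,0.09,0,1, -0.1,-0.042,0.12,0,1, -0.1,-0.042,0.14,0,1]'
python3 -m jog '[0,0,0.008,0,1,0,0,0.015,0,1,0,0,0.015,0,1]'
python3 - <<'E'
from h import *
ax=np.array([.5844,-.0384]);p=state()["ee_pos"];print(ang(p,ax),np.hypot(*(p[:2]-ax)))
a0=ang(p,ax)
for a in (75,80,84,87,90,93,96,99,102,105,108,111,114,117,120): 
    q=ax+.128*np.array([np.cos(np.radians(a)),np.sin(np.radians(a))]);print(a,tool([*(q-p[:2]),0]).round(3)[:2])
E
```

```text
[[ 0.5577  0.1267]
 [ 0.6132 -0.2012]
 [ 0.421  -0.0643]] axle [ 0.58543508 -0.03725434] 0.16627981538935885
time_s: 3.3
ee_pos: [0.6251, 0.0844, 0.0676]
tool_rot: [-0.546, -3.09, 0.001]
ft_force: [-0.3, 0.3, -0.7]
width: -0.0
gripper_force: 0.0
time_s: 3.55
ee_pos: [0.6266, 0.0838, 0.0556]
tool_rot: [-0.548, -3.093, -0.0]
ft_force: [-0.2, -0.9, 0.4]
width: 0.0001
gripper_force: 0.0
70.94003603926478 0.1293047552931792
75 [ 0.009 -0.002]
80 [ 0.02  -0.003]
84 [ 0.029 -0.005]
87 [ 0.035 -0.007]
90 [ 0.042 -0.009]
93 [ 0.048 -0.012]
96 [ 0.054 -0.014]
99 [ 0.06  -0.017]
102 [ 0.066 -0.021]
105 [ 0.071 -0.025]
108 [ 0.077 -0.029]
111 [ 0.082 -0.033]
114 [ 0.087 -0.037]
117 [ 0.091 -0.042]
120 [ 0.096 -0.047]
```

```bash
python3 -m jog '[0.01,-0.002,0,0,1, 0.02,-0.003,0,0,1, 0.026,-0.004,0,0,1, 0.031,-0.006,0,0,1, 0.037,-0.008,0,0,1, 0.044,-0.01,0,0,1, 0.052,-0.013,0,0,1, 0.06,-0.017,0,0,1]'
cat > nx.py <<'E'
from h import *
import sys
ax=np.array([.585,-.0378]);s=state();p=s["ee_pos"];a0=ang(p,ax)%360;print(a0.round(1),np.hypot(*(p[:2]-ax)).round(4),s["ft_force"].round(1),s["time_s"])
for k in range(1,9):
    a=np.radians(a0+k*float(sys.argv[1]));q=ax+.128*np.array([np.cos(a),np.sin(a)]);print(k,tool([*(q-p[:2]),.0555-p[2]]).round(3))
E
python3 nx.py 4.5
```

```text
time_s: 4.22
ee_pos: [0.5644, 0.0878, 0.0561]
tool_rot: [0.55, 3.093, 0.0]
ft_force: [-0.1, -0.8, 0.4]
width: 0.0005
gripper_force: 0.0
99.3 0.1273 [-0.1 -0.8  0.4] 4.2167
1 [ 0.009 -0.005  0.001]
2 [ 0.017 -0.011  0.001]
3 [ 0.025 -0.017  0.001]
4 [ 0.032 -0.024  0.   ]
5 [ 0.038 -0.032  0.   ]
6 [ 0.044 -0.04   0.   ]
7 [ 0.049 -0.049  0.   ]
8 [ 0.054 -0.058  0.   ]
```

```bash
python3 -m jog '[0.009,-0.005,0,0,1, 0.017,-0.011,0,0,1, 0.025,-0.017,0,0,1, 0.032,-0.024,0,0,1, 0.038,-0.032,0,0,1, 0.044,-0.04,0,0,1, 0.049,-0.049,0,0,1, 0.054,-0.058,0,0,1]'
python3 nx.py 4.5
python3 - <<'E'
from h import *
im,dp=camera("top");cv2.imwrite("pics/t1.png",cv2.resize(im[110:290,170:350],(540,540),interpolation=3))
E
```

```text
time_s: 4.88
ee_pos: [0.4936, 0.0516, 0.056]
tool_rot: [0.55, 3.093, 0.0]
ft_force: [-0.2, 0.3, -1.1]
width: 0.0001
gripper_force: 0.0
135.6 0.1279 [-0.2  0.3 -1.1] 4.8833
1 [ 0.004 -0.009  0.   ]
2 [ 0.007 -0.019  0.   ]
3 [ 0.009 -0.029  0.   ]
4 [ 0.011 -0.039  0.   ]
5 [ 0.011 -0.049  0.   ]
6 [ 0.011 -0.059  0.   ]
7 [ 0.01  -0.069  0.   ]
8 [ 0.009 -0.079  0.   ]
```

View pics/t1.png

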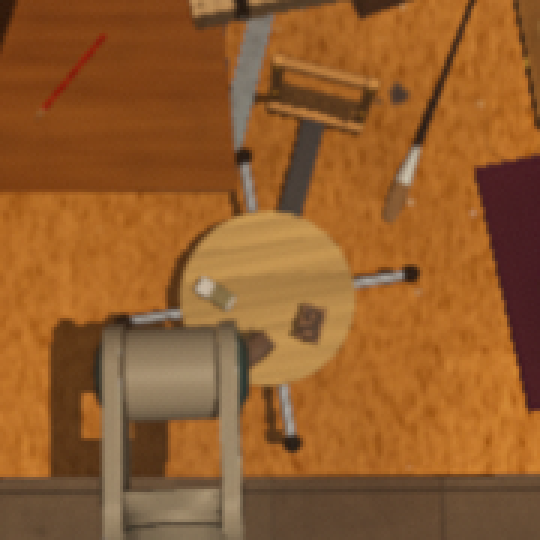

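The top picture shows that the spokes have not turned: the left ball is still at crop (120,320), while the wrist has gone past it. I'll check why with the other cameras.

Run:
```python
from h import *
im,dp=camera("wrist");im2,dp2=camera("scene")
cv2.imwrite("pics/t2.png",cv2.hconcat([cv2.resize(im[:,:],(440,400)),cv2.resize(im2[130:280,150:300],(360,400),interpolation=3)]))
```

```text
(no output)
```

View pics/t2.png

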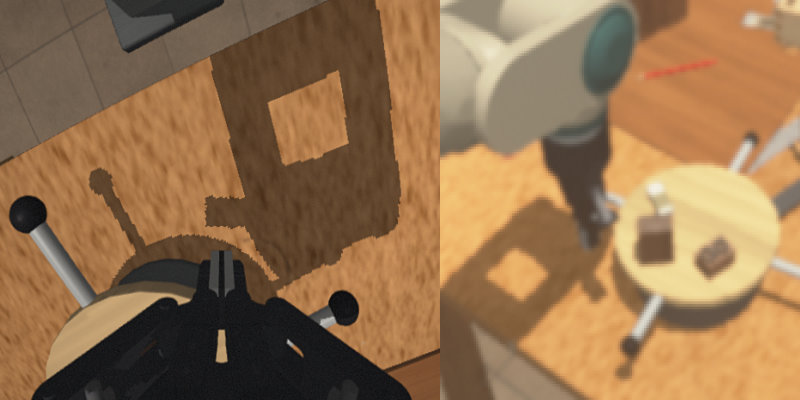

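Run:
```python
from h import *
p=state()["ee_pos"];print(p,state()["ft_force"])
ax=np.array([.585,-.0378])
b=at_z("wrist",(399,295),.068);print(b,ang(b,ax),np.hypot(*(b[:2]-ax)))
c=get_calibration("wrist");im,dp=camera("wrist")
W=cloud("wrist",dp,np.ones(dp.shape,bool),c);r=np.hypot(*(W[:,:2]-p[:2]).T)
m=(r<.045)&(W[:,2]>.03);print(np.c_[np.histogram(W[m,2],bins=np.arange(.03,.16,.01))])
v,u=np.nonzero(dp>0);
for row in range(235,300,6): 
    d=dp[row,256]; print(row,d.round(3),at_d("wrist",(256,row),d).round(3))
# spoke heights
q=W[(np.hypot(*(W[:,:2]-ax).T)>.11)&(np.hypot(*(W[:,:2]-ax).T)<.18)&(W[:,2]>.04)&(W[:,2]<.09)];a=np.degrees(np.arctan2(q[:,1]-ax[1],q[:,0]-ax[0]))%360
for lo in range(60,220,5):
    k=(a>=lo)&(a<lo+5)
    if k.sum()>10: print(lo,k.sum(),q[k,2].max().round(3),np.median(q[k,2]).round(3))
```

```text
[0.49398357 0.05165883 0.05607729] [0.53226034 0.45846004 0.79723581]
[0.55998151 0.12668971 0.068     ] 98.64826945507465 0.1663814573993329Traceback (most recent call last):
  File "<stdin>", line 7, in <module>
    res = self.concatenate(tuple(objs), axis=axis)
ValueError: all the input array dimensions except for the concatenation axis must match exactly, but along dimension 0, the array at index 0 has size 12 and the array at index 1 has size 13
```

Run:
```python
from h import *
p=state()["ee_pos"];ax=np.array([.585,-.0378])
c=get_calibration("wrist");im,dp=camera("wrist");cv2.imwrite("pics/t3.png",cv2.resize(im[225:384,150:430],(785,445),interpolation=3))
W=cloud("wrist",dp,np.ones(dp.shape,bool),c);r=np.hypot(*(W[:,:2]-p[:2]).T)
m=(r<.03)&(W[:,2]>.02);print(np.histogram(W[m,2],bins=np.arange(.02,.16,.01)))
full=np.zeros(dp.shape+(3,));full[dp>0]=W
for row in range(235,300,6): print(row,full[row,250].round(3),full[row,256].round(3))
R=np.hypot(*(W[:,:2]-ax).T);a=np.degrees(np.arctan2(W[:,1]-ax[1],W[:,0]-ax[0]))%360
for lo in range(90,200,3):
    k=(a>=lo)&(a<lo+3)&(R>.105)&(R<.15)&(W[:,2]>.03)&(W[:,2]<.09)
    if k.sum()>10: print(lo,k.sum(),W[k,2].max().round(3),np.median(W[k,2]).round(3))
```

```text
(array([   0,    0,    0,    0,    2,    1,  344,  549,  638,  817, 2215,
       3292, 1641, 3417]), array([0.02, 0.03, 0.04, 0.05, 0.06, 0.07, 0.08, 0.09, 0.1 , 0.11, 0.12,
       0.13, 0.14, 0.15, 0.16]))
235 [0.516 0.037 0.001] [0. 0. 0.]
241 [0.482 0.052 0.082] [0.484 0.055 0.08 ]
247 [0.482 0.052 0.089] [0.483 0.055 0.088]
253 [0.482 0.052 0.094] [0.483 0.055 0.095]
259 [0.482 0.052 0.1  ] [0.483 0.055 0.1  ]
265 [0.482 0.052 0.105] [0.483 0.055 0.105]
271 [0.483 0.052 0.109] [0.484 0.055 0.109]
277 [0.482 0.053 0.115] [0.483 0.055 0.115]
283 [0.481 0.053 0.12 ] [0.486 0.054 0.115]
289 [0.482 0.053 0.124] [0.49  0.053 0.114]
295 [0.481 0.053 0.128] [0.492 0.052 0.115]
96 18 0.074 0.073
99 193 0.075 0.071
132 67 0.09 0.087
135 121 0.09 0.086
138 120 0.09 0.086
141 27 0.09 0.088
186 1255 0.076 0.071
189 358 0.075 0.074
```

View pics/t3.png

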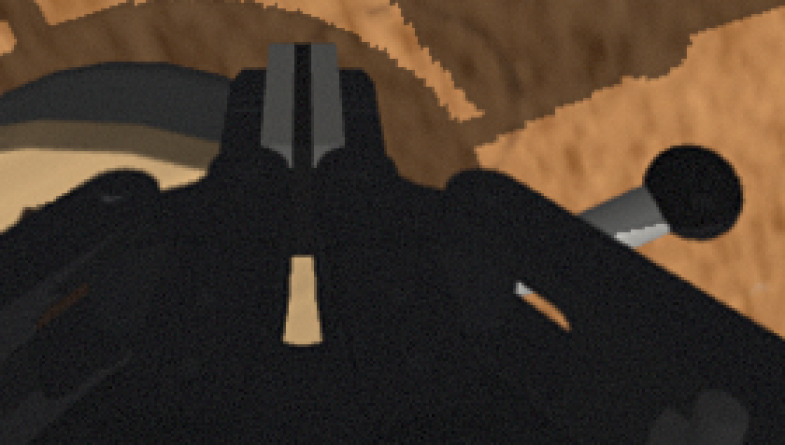

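The depth picture puts the real fingertips at z≈0.079 with the TCP reading 0.056. The shut fingers therefore end about 23 mm short of the reported TCP, and they passed just over the spoke. I'll raise, go back behind the spoke and push lower.

Run:
```python
from h import *
ax=np.array([.585,-.0378]);p=state()["ee_pos"]
for a in(115,95,72):
    q=ax+.135*np.array([np.cos(np.radians(a)),np.sin(np.radians(a))]);print(a,tool([*(q-p[:2]),0]))
```

```text
115 [-0.0202  0.042   0.    ]
95 [-0.0586  0.069   0.0001]
72 [-1.109e-01  8.180e-02  1.000e-04]
```

```bash
python3 -m jog '[0,0,-0.025,0,1, 0,0,-0.04,0,1, -0.02,0.03,-0.04,0,1, -0.045,0.055,-0.04,0,1, -0.075,0.073,-0.04,0,1, -0.1,0.08,-0.04,0,1, -0.111,0.082,-0.04,0,1, -0.111,0.082,-0.04,0,1]'
python3 -m jog '[0,0,0.02,0,1,0,0,0.04,0,1,0,0,0.055,0,1,0,0,0.063,0,1,0,0,0.063,0,1]'
sed -i 's/\.128\*/.133*/;s/\.0555/.033/' nx.py; python3 nx.py 4
python3 - <<'E'
from h import *
p=state()["ee_pos"];c=get_calibration("wrist");im,dp=camera("wrist")
W=cloud("wrist",dp,np.ones(dp.shape,bool),c);r=np.hypot(*(W[:,:2]-p[:2]).T)
print("tip",np.sort(W[(r<.02)&(W[:,2]>.03),2])[20:25])
E
```

```text
time_s: 5.8
ee_pos: [0.6284, 0.0908, 0.0948]
tool_rot: [-0.55, -3.093, 0.0]
ft_force: [0.2, 0.5, -0.3]
width: -0.0002
gripper_force: 0.0
time_s: 6.22
ee_pos: [0.6249, 0.0908, 0.0305]
tool_rot: [-0.549, -3.089, 0.001]
ft_force: [-0.2, -0.6, -0.0]
width: 0.0001
gripper_force: 0.0
72.8 0.1347 [-0.2 -0.6 -0. ] 6.2167
1 [ 0.009 -0.002 -0.002]
2 [ 0.018 -0.004 -0.002]
3 [ 0.027 -0.006 -0.002]
4 [ 0.036 -0.009 -0.002]
5 [ 0.045 -0.012 -0.002]
6 [ 0.053 -0.016 -0.002]
7 [ 0.062 -0.02  -0.002]
8 [ 0.069 -0.025 -0.002]
tip [0.05616979 0.05618867 0.05630123 0.05636973 0.05642173]
```

```bash
python3 -m jog '[0.008,-0.002,0,0,1, 0.015,-0.003,0,0,1, 0.021,-0.004,0,0,1, 0.027,-0.006,0,0,1, 0.034,-0.008,0,0,1, 0.042,-0.011,0,0,1, 0.05,-0.014,0,0,1, 0.058,-0.018,0,0,1]'
python3 nx.py 4.5
cat > spk.py <<'E'
from h import *
ax=np.array([.585,-.0378]);fr=-15.3
for cam in("wrist","top"):
    c=get_calibration(cam);im,dp=camera(cam);W=cloud(cam,dp,np.ones(dp.shape,bool),c)
    R=np.hypot(*(W[:,:2]-ax).T);a=np.degrees(np.arctan2(W[:,1]-ax[1],W[:,0]-ax[0]))%360
    k=(R>.11)&(R<.165)&(W[:,2]>.055)&(W[:,2]<.078);h,_=np.histogram(a[k],np.arange(0,361,4));print(cam,"spokes",[(int(i*4),int(h[i])) for i in np.nonzero(h>(30 if cam=="wrist" else 6))[0]])
    t=W[(R<.1)&(W[:,2]>.12)&(W[:,2]<.134)]
    if len(t)>20: m=t.mean(0);print("tall",len(t),m.round(4),ang(m,ax)%360,np.hypot(*(m[:2]-ax)))
E
python3 spk.py
```

```text
time_s: 6.93
ee_pos: [0.5656, 0.0938, 0.0333]
tool_rot: [0.549, 3.092, 0.0]
ft_force: [1.3, -1.6, 0.9]
width: 0.0001
gripper_force: 0.6
98.4 0.133 [ 1.3 -1.6  0.9] 6.9333
1 [ 0.009 -0.005  0.   ]
2 [ 0.018 -0.011  0.   ]
3 [ 0.026 -0.018  0.   ]
4 [ 0.033 -0.025  0.   ]
5 [ 0.04  -0.033  0.   ]
6 [ 0.046 -0.042  0.   ]
7 [ 0.052 -0.05   0.   ]
8 [ 0.057 -0.06   0.   ]
wrist spokes [(96, 220), (100, 572), (104, 1366), (108, 1241)]
tall 405 [0.5498 0.0537 0.1292] 111.0479483765806 0.09802983556213032
top spokes [(16, 39), (20, 11), (192, 11), (196, 42), (200, 7), (284, 21), (288, 35)]
tall 92 [ 0.5249 -0.0307  0.128 ] 173.22945362086247 0.06047653443279247
```

It is turning now: the spoke is at about 108° and the tall block at 173°. Continue.

```bash
python3 -m jog '[0.007,-0.004,0,0,1, 0.014,-0.008,0,0,1, 0.021,-0.014,0,0,1, 0.028,-0.02,0,0,1, 0.035,-0.027,0,0,1, 0.041,-0.034,0,0,1, 0.047,-0.042,0,0,1, 0.052,-0.05,0,0,1]'
python3 nx.py 4; python3 spk.py
```

```text
time_s: 7.7
ee_pos: [0.5, 0.0646, 0.0332]
tool_rot: [0.549, 3.092, 0.001]
ft_force: [1.5, -0.1, 0.6]
width: -0.0
gripper_force: 0.5
129.7 0.1331 [ 1.5 -0.1  0.6] 7.7
1 [ 0.004 -0.008  0.   ]
2 [ 0.008 -0.017  0.   ]
3 [ 0.011 -0.025  0.   ]
4 [ 0.014 -0.034  0.   ]
5 [ 0.016 -0.043  0.   ]
6 [ 0.017 -0.053  0.   ]
7 [ 0.018 -0.062  0.   ]
8 [ 0.018 -0.071  0.   ]
wrist spokes [(124, 140), (128, 328), (132, 468), (136, 1426), (140, 658)]
top spokes [(44, 9), (48, 38), (52, 7), (224, 7), (228, 40), (232, 11), (316, 22), (320, 31)]
tall 97 [ 0.5312 -0.0642  0.1274] 206.17562843415203 0.05990086602453411
```

```bash
python3 -m jog '[0.004,-0.008,0,0,1, 0.008,-0.017,0,0,1, 0.011,-0.025,0,0,1, 0.014,-0.034,0,0,1, 0.016,-0.043,0,0,1, 0.017,-0.053,0,0,1, 0.018,-0.062,0,0,1, 0.018,-0.071,0,0,1]'
python3 nx.py 4
```

```text
time_s: 8.47
ee_pos: [0.458, 0.0034, 0.0328]
tool_rot: [-0.55, -3.093, -0.0]
ft_force: [0.9, 0.6, -0.2]
width: -0.0004
gripper_force: 0.5
162.0 0.1335 [ 0.9  0.6 -0.2] 8.4667
1 [-0.001 -0.009 -0.   ]
2 [-0.002 -0.018 -0.   ]
3 [-0.004 -0.028 -0.   ]
4 [-0.007 -0.036 -0.   ]
5 [-0.01  -0.045 -0.   ]
6 [-0.014 -0.054 -0.   ]
7 [-0.018 -0.062 -0.   ]
8 [-0.023 -0.07  -0.   ]
```

```bash
python3 -m jog '[-0.001,-0.009,0,0,1, -0.002,-0.018,0,0,1, -0.004,-0.028,0,0,1, -0.007,-0.036,0,0,1, -0.01,-0.045,0,0,1, -0.014,-0.054,0,0,1, -0.018,-0.062,0,0,1, -0.023,-0.07,0,0,1]'
python3 nx.py 4;python3 spk.py
```

```text
time_s: 9.13
ee_pos: [0.456, -0.0702, 0.0327]
tool_rot: [-0.55, -3.093, -0.0]
ft_force: [0.8, 1.5, -0.7]
width: 0.0003
gripper_force: 0.5
194.1 0.133 [ 0.8  1.5 -0.7] 9.1333
1 [-0.006 -0.008 -0.   ]
2 [-0.012 -0.015 -0.   ]
3 [-0.018 -0.021 -0.   ]
4 [-0.025 -0.027 -0.   ]
5 [-0.032 -0.033 -0.   ]
6 [-0.04  -0.038 -0.   ]
7 [-0.048 -0.043 -0.   ]
8 [-0.056 -0.047 -0.   ]
wrist spokes [(184, 45), (188, 507), (192, 349), (196, 208), (200, 997), (204, 58)]
top spokes [(20, 22), (24, 29), (108, 16), (112, 40), (292, 34), (296, 16)]
tall 99 [ 0.587  -0.0985  0.1276] 271.8433075463578 0.060736827810511144
```

```bash
python3 -m jog '[-0.006,-0.008,0,0,1, -0.012,-0.015,0,0,1, -0.018,-0.021,0,0,1, -0.025,-0.027,0,0,1, -0.032,-0.033,0,0,1, -0.04,-0.038,0,0,1, -0.048,-0.043,0,0,1, -0.056,-0.047,0,0,1]'
python3 nx.py 4;python3 spk.py
```

```text
time_s: 9.9
ee_pos: [0.4929, -0.1336, 0.0327]
tool_rot: [-0.55, -3.093, -0.0]
ft_force: [-0.4, 1.5, 0.7]
width: 0.0001
gripper_force: 0.5
226.1 0.1329 [-0.4  1.5  0.7] 9.9
1 [-0.009 -0.004 -0.   ]
2 [-0.017 -0.006 -0.   ]
3 [-0.026 -0.009 -0.   ]
4 [-0.036 -0.01  -0.   ]
5 [-0.045 -0.011 -0.   ]
6 [-0.054 -0.011 -0.   ]
7 [-0.063 -0.011 -0.   ]
8 [-0.073 -0.01  -0.   ]
wrist spokes [(220, 752), (224, 234), (228, 445), (232, 104)]
tall 1072 [ 0.5032 -0.0902  0.1288] 212.67797409060464 0.0971362347590271
top spokes [(52, 38), (56, 13), (140, 26), (144, 31), (320, 12), (324, 38)]
tall 90 [ 0.6188 -0.0895  0.1274] 303.14650818509176 0.06179099098074055
```

```bash
python3 -m jog '[-0.009,-0.004,0,0,1, -0.017,-0.006,0,0,1, -0.026,-0.009,0,0,1, -0.036,-0.01,0,0,1, -0.045,-0.011,0,0,1, -0.054,-0.011,0,0,1, -0.061,-0.011,0,0,1, -0.068,-0.011,0,0,1]'
python3 nx.py 1;python3 spk.py
cat > fine.py <<'E'
from h import *
# disc centre by circle fit of the disc's edge, frame top bar by minAreaRect, block top by minAreaRect; averaged over shots
for cam in("top","scene"):
    c=get_calibration(cam);D=[];F=[];T=[]
    for _ in range(4):
        im,dp=camera(cam);W=cloud(cam,dp,np.ones(dp.shape,bool),c);r=np.hypot(*(W[:,:2]-[.585,-.0378]).T)
        d=W[(r<.115)&(abs(W[:,2]-.076)<.005)][:,:2].astype(np.float32);D.append(cv2.minEnclosingCircle(d)[0])
        t=W[(r<.1)&(W[:,2]>.122)&(W[:,2]<.134)][:,:2].astype(np.float32);q=cv2.minAreaRect(t);T.append([*q[0],*t.mean(0)])
        f=W[(r>.2)&(r<.29)&(W[:,2]>.184)&(W[:,2]<.205)&(abs(W[:,0]-.82)<.06)][:,:2].astype(np.float32);q=cv2.minAreaRect(f);F.append([*q[0],*f.mean(0),*q[1]])
    D,T,F=[np.mean(x,0) for x in(D,T,F)];print(cam,"disc",D.round(4),"tall",T.round(4),"frame",F.round(4))
    ax=np.array([.585,-.0378]);print(" frame ang",ang(F,ax),ang(F[2:],ax)," tall ang",ang(T,ax),ang(T[2:],ax), "axle here:",ang(F,D),ang(T,D))
E
python3 fine.py
```

```text
time_s: 10.67
ee_pos: [0.5529, -0.1666, 0.0327]
tool_rot: [-0.549, -3.093, -0.0]
ft_force: [-1.2, 1.5, 0.5]
width: -0.0001
gripper_force: 0.5
256.0 0.1327 [-1.2  1.5  0.5] 10.6667
1 [-0.002 -0.    -0.   ]
2 [-0.005  0.    -0.   ]
3 [-0.007  0.001 -0.   ]
4 [-0.009  0.001 -0.   ]
5 [-0.012  0.001 -0.   ]
6 [-0.014  0.002 -0.   ]
7 [-0.016  0.002 -0.   ]
8 [-0.018  0.003 -0.   ]
wrist spokes [(172, 45), (176, 236), (248, 524), (252, 464), (260, 158)]
tall 3252 [ 0.5592 -0.1255  0.1276] 253.58646270959167 0.0914619343891591
top spokes [(80, 29), (84, 28), (168, 11), (172, 42), (352, 37), (356, 17)]
tall 91 [ 0.6404 -0.067   0.1279] 332.2068195287261 0.0626772415662393
top disc [ 0.5862 -0.0357] tall [ 0.6403 -0.067   0.6406 -0.0672] frame [ 0.8175 -0.0985  0.8174 -0.0984  0.1168  0.016 ]
 frame ang -14.633449562472348 -14.612176695787529  tall ang -27.86022184479891 -27.846779757209486 axle here: -15.203435089531432 -30.12778876978218
scene disc [ 0.5551 -0.041 ] tall [ 0.5568 -0.1201  0.556  -0.1225] frame [ 0.8147 -0.1009  0.8128 -0.103   0.1172  0.016 ]
 frame ang -15.353955436824455 -15.96716168253425  tall ang -108.92526268777208 -108.87177295693002 axle here: -12.98657399491836 -88.74637057736597
```

```bash
python3 -m jog '[-0.005,0,0,0,1, -0.009,0.001,0,0,1, -0.013,0.002,0,0,1, -0.017,0.003,0,0,1, -0.021,0.003,0,0,1, -0.0245,0.004,0,0,1, -0.026,0.0045,0,0,1, -0.026,0.0045,0,0,1]'
python3 fine.py; python3 nx.py 1
```

```text
time_s: 11.83
ee_pos: [0.5788, -0.1713, 0.0327]
tool_rot: [0.55, 3.093, 0.0]
ft_force: [0.4, -0.3, 0.8]
width: -0.0002
gripper_force: 0.0
top disc [ 0.5861 -0.0371] tall [ 0.6446 -0.0561  0.6449 -0.0559] frame [ 0.8175 -0.0987  0.8173 -0.099   0.1171  0.0159]
 frame ang -14.677792910607455 -14.768953629648875  tall ang -17.074584789963275 -16.85366258807282 axle here: -14.899467476501904 -17.973059693488757
scene disc [ 0.5732 -0.0425] tall [ 0.5842 -0.126   0.5822 -0.1282] frame [ 0.8165 -0.1028  0.8159 -0.1053  0.1125  0.012 ]
 frame ang -15.687635829441904 -16.299025559431495  tall ang -90.53242074824497 -91.76032566929159 axle here: -13.920160360770033 -82.52050210276153
267.2 0.1337 [0.  0.1 0.5] 12.2333
1 [-0.002  0.001 -0.   ]
2 [-0.004  0.002 -0.   ]
3 [-0.006  0.003 -0.   ]
4 [-0.009  0.004 -0.   ]
5 [-0.011  0.005 -0.   ]
6 [-0.013  0.006 -0.   ]
7 [-0.015  0.006 -0.   ]
8 [-0.017  0.007 -0.   ]
```

```bash
python3 -m jog '[-0.002,0.001,0,0,1, -0.003,0.0015,0,0,1, -0.004,0.002,0,0,1, -0.005,0.0025,0,0,1, -0.005,0.0025,0,0,1, 0.01,-0.002,0,0,1, 0.025,-0.004,0,0,1, 0.025,-0.004,0,0,1]'
python3 fine.py; python3 nx.py 1
```

```text
time_s: 12.9
ee_pos: [0.552, -0.1659, 0.0324]
tool_rot: [-0.55, -3.092, -0.001]
ft_force: [-0.1, 0.2, -0.0]
width: 0.0
gripper_force: 0.0
top disc [ 0.586  -0.0379] tall [ 0.6455 -0.054   0.6462 -0.0537] frame [ 0.8174 -0.0986  0.8171 -0.0992  0.1172  0.0159]
 frame ang -14.671293597012557 -14.82091742337928  tall ang -14.995306544639828 -14.60007349419551 axle here: -14.70172045058559 -15.118826687426575
scene disc [ 0.5551 -0.041 ] tall [ 0.559  -0.1209  0.5578 -0.123 ] frame [ 0.8149 -0.1011  0.8129 -0.1026  0.1171  0.0169]
 frame ang -15.405726519561597 -15.880087832246087  tall ang -107.41001945089833 -107.67058392197885 axle here: -13.032755529819296 -87.21011440604286
256.4 0.1323 [ 0.1  0.7 -0.2] 13.3
1 [-0.002 -0.    -0.   ]
2 [-0.005 -0.    -0.   ]
3 [-0.007  0.    -0.   ]
4 [-0.009  0.001 -0.   ]
5 [-0.012  0.001 -0.   ]
6 [-0.014  0.002 -0.   ]
7 [-0.016  0.002 -0.   ]
8 [-0.018  0.003 -0.   ]
```

Aligned to within about 0.3° in the top view. I'll lift clear, back away and check.

```bash
python3 -m jog '[0.003,0,-0.02,0,1, 0.003,0,-0.05,0,1, 0.003,0,-0.085,0,1, 0.003,0,-0.12,0,1, 0.003,0,-0.155,0,1, 0.003,0,-0.19,0,1, 0.003,0,-0.22,0,1, 0.003,0,-0.22,0,1]'
python3 -m jog '[0.03,-0.01,0,0,1, 0.065,-0.023,0,0,1, 0.1,-0.036,0,0,1, 0.13,-0.048,0,0,1, 0.15,-0.055,0,0,1, 0.15,-0.055,0,0,1]'
python3 fine.py
python3 - <<'E'
from h import *
print(state()["ee_pos"])
im,_=camera("top");im2,_=camera("scene")
cv2.imwrite("pics/f.png",cv2.hconcat([cv2.resize(im[110:290,170:350],(400,400),interpolation=3),cv2.resize(im2[130:280,170:320],(400,400),interpolation=3)]))
E
```

```text
time_s: 13.97
ee_pos: [0.5528, -0.166, 0.2609]
tool_rot: [0.547, 3.081, -0.003]
ft_force: [0.2, -0.1, 0.7]
width: -0.0001
gripper_force: 0.0
time_s: 14.47
ee_pos: [0.3887, -0.1655, 0.2535]
tool_rot: [0.552, 3.091, -0.001]
ft_force: [-0.6, 0.4, 0.6]
width: -0.0004
gripper_force: 0.0
top disc [ 0.5859 -0.0387] tall [ 0.6457 -0.0539  0.6462 -0.0535] frame [ 0.8173 -0.0986  0.8173 -0.0989  0.1172  0.016 ]
 frame ang -14.672547702482749 -14.748459438500811  tall ang -14.838135932195627 -14.356739776644503 axle here: -14.509662557348742 -14.20955514938409
scene disc [ 0.5835 -0.0382] tall [ 0.6437 -0.0557  0.6433 -0.0576] frame [ 0.8147 -0.1011  0.8128 -0.1029  0.1181  0.0173]
 frame ang -15.399285270585292 -15.939738885345315  tall ang -16.948946729235214 -18.73397815454541 axle here: -15.215943110076783 -16.21607564446769
[ 0.39145558 -0.16524979  0.25238675]
```

View pics/f.png

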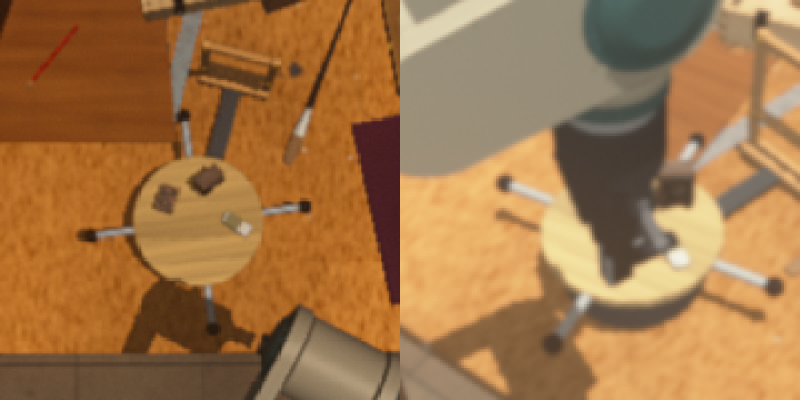

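The final top view shows the tall block at (207,180), between the axle at (198,220) and the frame at (237,67). It is on the centre line to within about 1 mm, and the arm is clear.

```bash
python3 -c "
from workcell import *
print(hand_in())"
```

```text
the job is handed in; nothing more can be done
None
```

The tall block now stands between the axle and the viewing frame, in line to about 1° (roughly 1 mm) by the final pictures; I pushed only one spoke, nothing else on the table looked moved, and the job is handed in at about 15 s with the arm clear.

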